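Slide the battery box into its charging bay

ROBOT

A 6-joint arm with a two-finger parallel gripper is mounted at the origin on a cart in front of the work surface, level with it; the furniture and walls round the work are solid. World frame = base frame: x ahead of the robot, y to its left, z up, the work surface at z = 0. Lengths are in m, angles in rad, forces in N, time in s.
With the tool pointing down it reaches from about 0.3 to 0.775 m from the base axis. Payload 14.6 kg.
Tool frame: the origin (TCP) lies at the very end of the fingers, on their centre line; the grasp point (between the pads) lies 19 mm behind it (ctrl.hold_point_z is the distance from the TCP to the grasp point, in m); x points along the fingers, y is the direction in which the jaws open and shut, and the axes are right-handed (so a half turn about x gives the same grasp; the last joint's range is limited). The gripper opens to 94 mm and grips with 3 to 60 N. Pads are 16 mm wide; open, the fingers measure 119 mm over their backs; the gripper's body (75 mm by 177 mm) begins 78 mm behind the grasp point.
Start: joints at [-1.225, 0.3, 1.521, -0, 1.321, -0.067], TCP at [0.221, -0.504, 0.205] pointing down, gripper open.
Joint ranges: [-3.03, 3.03], [-0.79, 2.21], [0.23, 2.52], [-1.04, 4.18], [0, 3.07], [-2.55, 2.55]. Speed limits (rad/s): [2.22, 2.22, 2.57, 3.14, 3.14, 3.14].

INTERFACE

Orientations are given as [roll, pitch, yaw] about the fixed x, y, z axes, in that order (R = Rz(yaw) Ry(pitch) Rx(roll)).
In Python, from station import get_obs, camera, ticket, ctrl gives the robot as it stands.
- The arm moves only by the tool step_arm, never from a script. Its argument "motion" is a list that holds one entry, the list of rows, each a list of 6 numbers: the shift along the tool's x, y, z in m, then the turn, a rotation vector about the tool's x, y, z in degrees. A call has 1 to 12 rows; each row shifts and turns the commanded pose from where the row before left it, along the tool's axes as they then stand; what a row does not reach is not made up. A row lasts 1/8 s, in which the tool goes at most 62.5 mm and 10.7 degrees, less where a joint would pass 70% of its speed; a pose out of reach is approached as far as the arm can. A call is refused whole if a number of a shift passes 0.0625 or a number of a turn 10.7, either way. A call with a gripper value outside its range is refused whole. "fingers" is the finger opening in m, from 0 to 0.094, set as the call begins (left out, the last holds). The fingers move at their own pace and stop on an object; "squeeze" is the grip in N (left out, the last holds). Time passes only in rows, so rows that do not move let the fingers close. It gives the time, the measured TCP pose, the force and the opening at its end, in the units of the state.
- get_obs(): the state, without advancing time (a new reading comes with each control period).
- camera(name): name is "scene" or "top" or "wrist"; returns a dict with "pixels" (384x512x3 uint8, red, green, blue), "fx", "fy", "cx", "cy" (pixels), "extrinsics" (4x4, takes a point from world to camera coordinates); the wrist camera has in their place "T_tool_cam" (4x4, takes a point from camera to tool coordinates, whose origin is the TCP and whose axes are the tool frame's). Camera axes: x right, y up, looking along -z (the intrinsics and any distortion apply to the point x, -y, -z); pixel columns grow to the right and rows downward; lengths in m; the calibration is good to about 2 mm. A picture is of the moment at which its call begins: read the wrist's pose just before it. There is no depth.
- ticket.hand_in(): hands the job in, once; it reports no verdict.
The state is a dict: "time_s": time; "qpos": joint angles; "joint_vel": joint speeds; "tau": joint torques, N m; "ee_pos": TCP position; "eef_rot": TCP orientation; "force": force on the tool from outside, world axes, zero at the start; "moment": the same for the moment, N m; "grip_width": finger opening in m.
Only numpy, scipy, OpenCV 4.12 (cv2) and the standard library are available. Lean on these libraries where they do the work, as an engineer would, in place of code of your own. Each camera call takes 0.05 s, during which the arm holds its last target.

TASK

Push the heavy grey battery box across the worktop into its charging bay, straight and fully home against the bay's back stop. Push it low, against the white-striped ledge at its base, so that it slides and does not tip; do not pick it up or touch its carry handle, and leave the things standing around undisturbed. Then take the hand clear.

Things in the scene. Friction and masses are not known exactly. Their poses are not given: they have to be found in the camera images.
- battery_box: Loose box, 0.6 to 1 kg: grey case 80 mm (x) by 110 mm (y), black lid 83 x 113 mm with top at 129 mm. Its rubber feet, 8 mm high, reach only from x = -34 to +34 mm: a push high up tips it forward. Origin: on the worktop under the middle of the case, z up; +x is the side with two brass contacts (x = +40 mm), which enters the bay first; -x is the ledge side.
- push_ledge: Black plastic ledge fixed to the box's base on its -x side, with a white stripe on its end face: 100 mm wide (y), 20 mm high (6 to 26 mm above the worktop), sticking out 50 mm from the case, so its flat end face lies at x = -90 mm of the box's frame. Its frame is the same as the box's (same origin and axes).
- carry_handle: Black bail handle fixed on the box's lid, along y, 70 mm long, top 161 mm above the worktop; not to be touched. Same frame as the box.
- bay: Charging bay fixed to the worktop, no floor. The box enters along the bay's +x, axes parallel. Grey back stop, 60 mm high, front face at x = +40 mm. Aluminium side rails 30 mm high, inner faces at y = +-62 mm (7 mm clear of the box each side) from x = -50 mm to the stop; nearer the mouth they flare out to inner y = about +-87 mm at x = -85 mm. Origin: on the worktop at point bay_home.
- bay_home (a point): The bay's origin and axes: where the box's origin lies when it is fully home. The box starts in front of the mouth, 120 to 150 mm short of this point along the bay's x, up to 20 mm to a side and turned up to 0.2 rad.
- reagent_yellow: White dropper bottle with yellow cap, 31 x 31 x 74 mm, origin under its middle; bystander beside the bay.
- bud_jar: Clear jar of cotton buds, 77 mm across, 80 mm high, origin under its middle; bystander beside the bay.
- kitchen_timer: White timer lying flat, 62 x 62 x 17 mm, origin under its middle; bystander.
- carton: Small light-blue carton lying flat, 34 x 62 x 18 mm, origin under its middle; bystander.

How it is judged:
By the outcome, as a careful person would: the job done as asked, in the order asked, and still so for the second after the job is handed in, with the robot touching nothing.
It also fails if it takes over 35 s, if anything falls off the work surface, if the arm or the gripper's body presses on something with over 40 N, if the wrist force passes 120 N, or if a joint passes its speed limit or range.

## Working session

There is one attempt and no reset: what is moved stays moved. The work goes in short steps, Python scripts to look and compute and a tool call to move; the robot and the scene stay as the last step left them, time stands still between calls to the robot, and variables do not carry over. Pictures are saved under pics/ and viewed, and the job is handed in when it is done.

Besides the shell and the picture viewer there is one more tool, called as a command line: name --argument value ..., lists and objects as JSON in quotes. step_arm: Moves the arm, as the interface text tells. Its arguments: {"type":"object","properties":{"motion":{"type":"array","items":{"type":"array","items":{"type":"array","items":{"type":"number"}}}},"fingers":{"type":"number"},"squeeze":{"type":"number"}},"required":["motion"]}

```bash
mkdir -p pics; ls
python3 - <<'E'
from station import get_obs,camera
import cv2,numpy as np,pickle
o=get_obs();print(o)
d={}
for n in("scene","top","wrist"):
    c=camera(n);d[n]=c;cv2.imwrite(f"pics/{n}0.png",c["pixels"][:,:,::-1])
    print(n,{k:(np.round(v,4).tolist() if k!="pixels" else 0) for k,v in c.items()})
pickle.dump(d,open("c0.pkl","wb"))
E
```

```text
pics
{'time_s': 0.0, 'qpos': array([-1.22458051e+00,  3.00461237e-01,  1.52155378e+00,  2.30885360e-05,
        1.32070419e+00, -6.66071031e-02]), 'joint_vel': array([-2.80107176e-05,  2.81364018e-04,  5.81623011e-04,  1.27564035e-03,
        2.01528445e-03, -2.08323303e-03]), 'tau': array([-4.81856350e-04, -5.31804299e+01, -3.52737522e+01,  7.08152773e-02,
        2.43890437e-02, -9.59759427e-05]), 'ee_pos': array([ 0.22057168, -0.50355805,  0.20490329]), 'eef_rot': array([-1.65725237,  1.56966955,  1.89715748]), 'force': array([ 0.1434793 , -0.57082406,  0.37513873]), 'moment': array([0.00432133, 0.04709501, 0.00348078]), 'grip_width': 0.09412751092311238}
scene {'pixels': 0, 'fx': 485.3656, 'fy': 485.3656, 'cx': 253.2136, 'cy': 185.7047, 'extrinsics': [[-0.8973, 0.4412, -0.0119, 0.5944], [-0.3883, -0.7762, 0.4968, 0.1639], [0.21, 0.4504, 0.8678, -1.0418], [0.0, 0.0, 0.0, 1.0]]}
top {'pixels': 0, 'fx': 494.4271, 'fy': 494.4271, 'cx': 256.0768, 'cy': 193.9081, 'extrinsics': [[-0.0007, -1.0, -0.005, -0.0807], [0.9842, -0.0016, 0.1772, -0.6171], [-0.1772, -0.0048, 0.9842, -1.043], [0.0, 0.0, 0.0, 1.0]]}
wrist {'pixels': 0, 'fx': 268.9774, 'fy': 268.9774, 'cx': 257.2751, 'cy': 188.7606, 'T_tool_cam': [[-0.0013, 0.277, -0.9609, -0.1786], [1.0, -0.0008, -0.0016, -0.0004], [-0.0012, -0.9609, -0.277, -0.0799], [0.0, 0.0, 0.0, 1.0]]}
```

View pics/scene0.png

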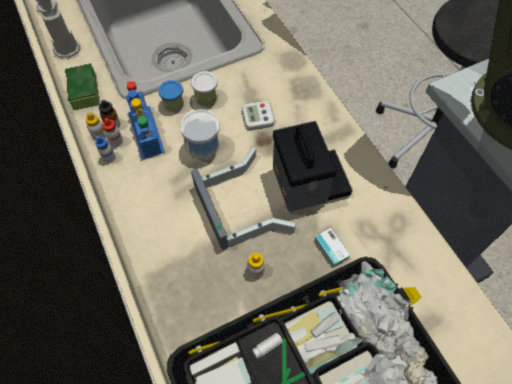

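View pics/top0.png

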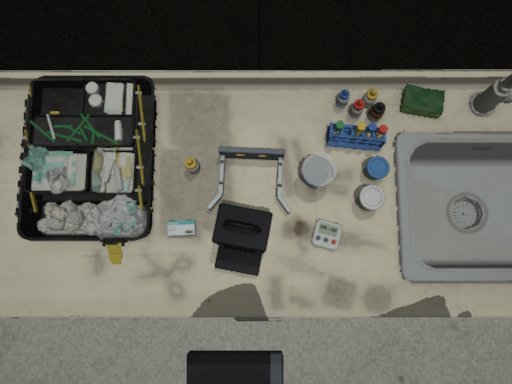

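View pics/wrist0.png

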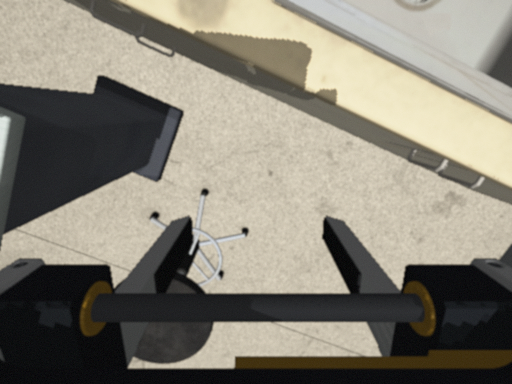

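The top view shows the bay (stop near (252,153), rails at cols 221 and 280), the box lid near (242,228) and the ledge near (239,260). The timer is at (327,235) and the carton at (182,228). I'll zoom in.

```bash
cat > h.py <<'E'
import numpy as np
def ray(c,u,v):
    E=np.array(c["extrinsics"]);R=E[:3,:3];t=E[:3,3]
    d=R.T@np.array([(u-c["cx"])/c["fx"],-(v-c["cy"])/c["fy"],-1]);return -R.T@t,d
def onz(c,u,v,z):
    o,d=ray(c,u,v);return o+d*(z-o[2])/d[2]
def proj(c,p):
    E=np.array(c["extrinsics"]);q=E[:3,:3]@np.array(p)+E[:3,3]
    return c["cx"]+c["fx"]*q[0]/-q[2],c["cy"]+c["fy"]*-q[1]/-q[2]
E
python3 - <<'E'
import pickle,cv2,numpy as np
d=pickle.load(open("c0.pkl","rb"))
def crop(n,x0,y0,x1,y1,s,out,gain):
    im=d[n]["pixels"][y0:y1,x0:x1,::-1]
    im=cv2.resize(im,None,fx=s,fy=s,interpolation=cv2.INTER_CUBIC)
    im=np.clip(255*(im/255.)**gain,0,255).astype('uint8')
    for x in range((x0+9)//10*10,x1,10):
        cv2.putText(im,str(x),((x-x0)*s,8),0,.3,(0,0,255),1); im[::4,(x-x0)*s]=(0,0,255)if x%50==0 else im[::4,(x-x0)*s]
    for y in range((y0+9)//10*10,y1,10): cv2.putText(im,str(y),(0,(y-y0)*s+4),0,.3,(0,0,255),1)
    cv2.imwrite(out,im)
crop("top",190,140,310,280,4,"pics/topz.png",.45)
crop("scene",185,115,360,255,4,"pics/scz.png",.45)
E
```

```text
(no output)
```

View pics/topz.png

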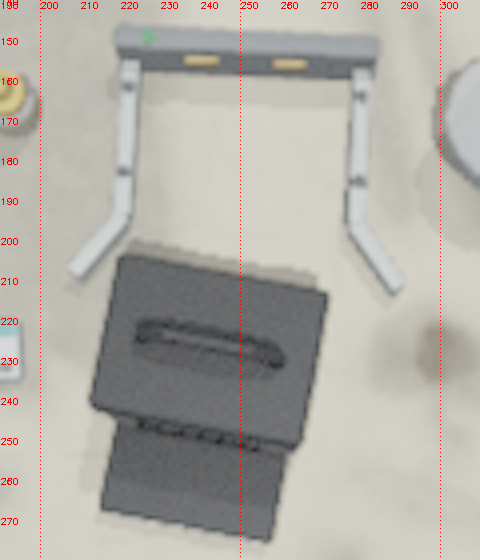

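View pics/scz.png

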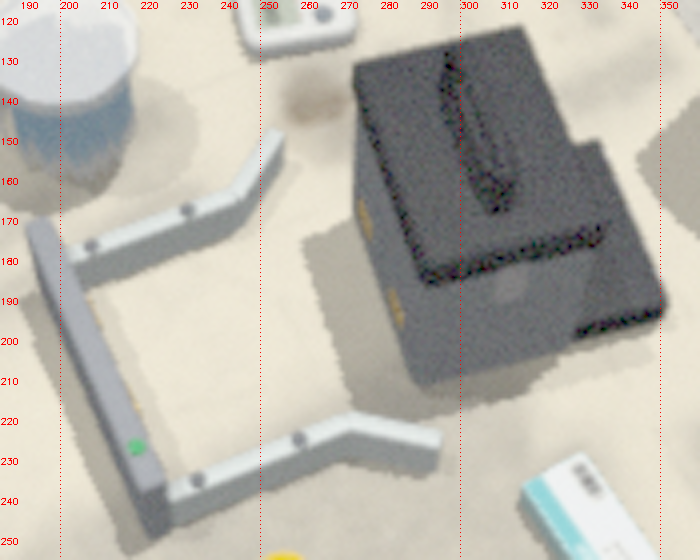

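```bash
cat > meas.py <<'E'
import pickle,cv2,numpy as np,sys
from h import *
def px(x,y,x0=190,y0=140,s=4): return x0+(x+.5)/s-.5, y0+(y+.5)/s-.5
def box(c,dbg=None):
    im=c["pixels"].astype(float).max(2); S=4
    x0,y0=190,145
    g=cv2.resize(im[y0:285,x0:310],None,fx=S,fy=S,interpolation=cv2.INTER_CUBIC)
    m=(g<62).astype('uint8')
    m=cv2.morphologyEx(m,cv2.MORPH_OPEN,np.ones((15,15)));m=cv2.morphologyEx(m,cv2.MORPH_CLOSE,np.ones((15,15)))
    cs,_=cv2.findContours(m,cv2.RETR_EXTERNAL,cv2.CHAIN_APPROX_NONE)
    k=max(cs,key=cv2.contourArea)
    if dbg:
        o=cv2.cvtColor(np.clip(g,0,255).astype('uint8'),cv2.COLOR_GRAY2BGR);cv2.drawContours(o,[k],-1,(0,0,255),1);cv2.imwrite(dbg,o)
    ap=cv2.approxPolyDP(k,8,True)[:,0]
    return [px(a[0],a[1],x0,y0) for a in ap]
if __name__=="__main__":
    c=pickle.load(open(sys.argv[1],"rb"))["top"]
    for p in box(c,"pics/dbg_"+sys.argv[1][:-4]+".png"):
        print(np.round(p,1),"z129",np.round(onz(c,*p,.129)[:2],4),"z26",np.round(onz(c,*p,.026)[:2],4))
E
python3 meas.py c0.pkl
python3 - <<'E'
import pickle,numpy as np
from h import *
from meas import px
d=pickle.load(open("c0.pkl","rb"));c=d["top"]
P={}
for n,x,y,z in [("stop front top L",116,54,.06),("stop front top R",378,60,.06),("railL inner far",138,80,.03),("railL inner near",131,212,.03),("railR inner far",354,86,.03),("railR inner near",346,224,.03),("flareL",78,277,.03),("flareR",386,293,.03)]:
    print(n,np.round(onz(c,*px(x,y),z),4))
s=d["scene"]
print("scene")
for n,x,y,z in [("lid a",355,65,.129),("lid far-left corner",425,285,.129),("lid c",522,27,.129),("ledge end L",577,337,.026),("ledge end R",665,303,.026),("railL end",441,432,.03),("railR top start",73,252,.03),("railR bend inner",236,197,.03),("railL bend inner",350,411,.03),("railL far inner",168,488,.03)]:
    print(n,np.round(onz(s,*px(x,y,185,115),z),4))
E
```

```text
[219.4 203.6] z129 [ 0.5834 -0.0061] z26 [0.5999 0.0022]
[212.6 241.1] z129 [0.5062 0.0067] z26 [0.5148 0.0162]
[218.1 244.4] z129 [ 0.4996 -0.0046] z26 [0.5075 0.0038]
[215.1 267.1] z129 [0.4539 0.0009] z26 [0.4571 0.0098]
[257.1 274.1] z129 [ 0.4399 -0.0838] z26 [ 0.4416 -0.0835]
[260.9 254.1] z129 [ 0.4798 -0.0914] z26 [ 0.4857 -0.0919]
[265.1 249.4] z129 [ 0.4894 -0.1   ] z26 [ 0.4962 -0.1014]
[271.1 213.1] z129 [ 0.5635 -0.1126] z26 [ 0.5779 -0.1153]
stop front top L [0.7092 0.0026 0.06  ]
stop front top R [ 0.7054 -0.1444  0.06  ]
railL inner far [ 0.7018 -0.0078  0.03  ]
railL inner near [ 0.6246 -0.0047  0.03  ]
railR inner far [ 0.698 -0.132  0.03 ]
railR inner near [ 0.6174 -0.1268  0.03  ]
flareL [0.5873 0.0249 0.03  ]
flareR [ 0.5779 -0.149   0.03  ]
scene
lid a [ 0.5646 -0.1142  0.129 ]
lid far-left corner [ 0.5904 -0.0012  0.129 ]
lid c [ 0.4879 -0.0992  0.129 ]
ledge end L [0.5069 0.0061 0.026 ]
ledge end R [0.4604 0.0089 0.026 ]
railL end [0.5886 0.0224 0.03  ]
railR top start [ 0.7008 -0.1401  0.03  ]
railR bend inner [ 0.6173 -0.1332  0.03  ]
railL bend inner [ 0.6207 -0.0055  0.03  ]
railL far inner [ 0.7113 -0.0078  0.03  ]
```

View pics/dbg_c0.png

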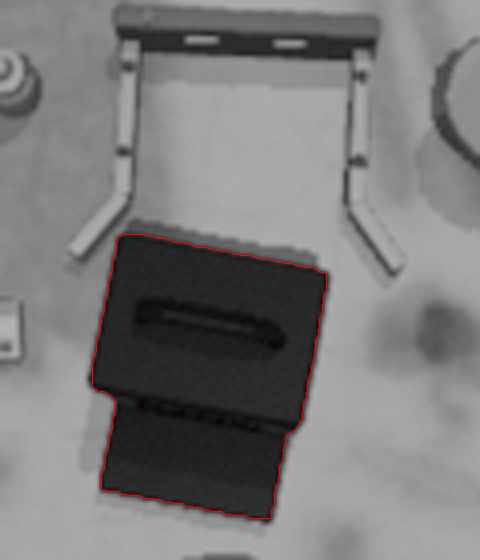

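```bash
cat > bay.py <<'E'
import pickle,cv2,numpy as np,sys
from h import *
def edge(c,a,b,h=5,n=30,sgn=1):
    # strongest step of (blue-red) across line a->b (pixels), linear fit with cv2.fitLine
    im=c["pixels"].astype(np.float32); g=im[:,:,2]-im[:,:,0] if sgn else im.sum(2)
    a=np.array(a,float);b=np.array(b,float);t=(b-a)/np.linalg.norm(b-a);nn=np.array([-t[1],t[0]])
    s=np.arange(-h,h,.1);pts=[]
    for f in np.linspace(.08,.92,n):
        p=a+f*(b-a);q=p+s[:,None]*nn
        v=cv2.remap(g,q[:,0].astype(np.float32)[None],q[:,1].astype(np.float32)[None],cv2.INTER_LINEAR)[0]
        v=cv2.GaussianBlur(v[None],(0,0),6)[0]; dv=np.abs(np.gradient(v)); dv[:8]=dv[-8:]=0
        pts.append(q[dv.argmax()])
    pts=np.array(pts,np.float32)
    vx,vy,x,y=cv2.fitLine(pts,cv2.DIST_HUBER,0,.01,.01).ravel()
    r=(pts-[x,y])@np.array([-vy,vx]); d=np.array([vx,vy])
    e=[np.array([x,y])+d*((p-[x,y])@d) for p in (a,b)]
    return e,np.abs(r).mean()
if __name__=="__main__":
    c=pickle.load(open("c0.pkl","rb"))["top"]
    for n,a,b,z in [("railL in",(224.3,163),(222.6,191),.03),("railR in",(278.4,165),(276.6,194),.03),("railL out",(220,163),(219,191),.03),("railR out",(283,165),(281.5,194),.03),("stop fronttop",(221,153.3),(283,155),.06),("stop rear top",(221,146.5),(283,149),.06),("lid far",(222,204.3),(268,212.5),.129),("lid L",(218.6,208),(213.4,237),.129),("lid R",(270.5,218),(266,246),.129),("ledge end",(218,267.5),(254,273.6),.026),("ledge L",(218,247),(215.5,264),.026),("ledge R",(260.5,257),(258,271),.026)]:
        e,r=edge(c,a,b,4,30,0 if n[0]=='s' or n[0]=='l' else 1)
        p,q=[onz(c,*x,z) for x in e];d=q-p
        print(n,np.round(e,1).tolist(),"res",round(float(r),2),np.round(p[:2],4),np.round(q[:2],4),"dir",round(float(np.arctan2(d[1],d[0])),3))
E
python3 bay.py
python3 - <<'E'
from station import get_obs
from scipy.spatial.transform import Rotation as R
o=get_obs();print(R.from_euler('xyz',o['eef_rot']).as_matrix().round(3))
E
```

```text
railL in [[224.2, 163.0], [222.8, 191.0]] res 0.12 [ 0.6938 -0.0081] [ 0.6283 -0.0057] dir 3.104
railR in [[277.0, 164.9], [275.9, 194.0]] res 0.16 [ 0.6889 -0.1294] [ 0.6213 -0.1262] dir 3.094
railL out [[219.4, 163.0], [217.7, 190.9]] res 0.08 [0.6939 0.003 ] [0.6285 0.0061] dir 3.095
railR out [[282.0, 165.0], [281.0, 194.0]] res 0.1 [ 0.6889 -0.1407] [ 0.6212 -0.1379] dir 3.1
stop fronttop [[221.0, 152.1], [283.0, 153.6]] res 0.97 [ 0.7116 -0.0028] [ 0.7078 -0.1419] dir -1.598
stop rear top [[221.0, 145.5], [283.0, 148.3]] res 0.14 [ 0.7268 -0.0027] [ 0.7201 -0.1421] dir -1.619
lid far [[222.3, 202.7], [268.2, 211.3]] res 0.06 [ 0.5853 -0.0121] [ 0.5672 -0.1067] dir -1.76
lid L [[218.0, 207.9], [212.0, 236.7]] res 0.09 [ 0.5746 -0.0033] [0.5152 0.008 ] dir 2.953
lid R [[271.4, 218.2], [266.2, 246.0]] res 0.09 [ 0.5531 -0.1131] [ 0.4961 -0.1022] dir 2.952
ledge end [[217.9, 267.9], [253.8, 274.8]] res 0.15 [0.4553 0.0036] [ 0.4401 -0.076 ] dir -1.76
ledge L [[218.0, 247.0], [214.5, 263.8]] res 0.11 [0.5016 0.0041] [0.4644 0.0114] dir 2.946
ledge R [[261.1, 257.1], [258.3, 271.1]] res 0.08 [ 0.4791 -0.0923] [ 0.4483 -0.0861] dir 2.944
[[-0.     0.401 -0.916]
 [ 0.001 -0.916 -0.401]
 [-1.    -0.001 -0.   ]]
```

Line fits put the box origin at about (0.536, -0.053) with yaw -0.189, and bay home at about (0.669, -0.068) with yaw -0.044. I'll push the ledge with both fingers set apart, tool z facing the box. First I turn the tool, still high and away from everything.

step_arm --motion '[[[0,0,0,-10.4,0,0],[0,0,0,-10.4,0,0],[0,0,0,-10.4,0,0],[0,0,0,-10.4,0,0],[0,0,0,-10.4,0,0],[0,0,0,-10.4,0,0],[0,0,0,-10.4,0,0],[0,0,0,-10.4,0,0],[0,0,0,-10.4,0,0],[0,0,0,-10.4,0,0],[0,0,0,-10.4,0,0],[0,0,0,-10.4,0,0]]]' --fingers 0.064

```text
time_s: 1.65
ee_pos: [0.2206, -0.5037, 0.2052]
eef_rot: [2.421, 1.57, 1.876]
force: [0.6, 0.1, -0.1]
grip_width: 0.0639
```

step_arm --motion '[[[0,0,0,-10.4,0,0],[0,0,0,-10.4,0,0],[0,0.025,0.005,0,0,0],[0,0.042,0.008,0,0,0],[0,0.042,0.008,0,0,0],[0,0.042,0.008,0,0,0],[0,0.042,0.008,0,0,0],[0,0.042,0.008,0,0,0],[0,0.042,0.008,0,0,0],[0,0.042,0.008,0,0,0],[0,0.042,0.008,0,0,0],[0,0.042,0.008,0,0,0]]]'

```text
time_s: 3.15
ee_pos: [0.3912, -0.1192, 0.2011]
eef_rot: [-2.539, 1.557, -2.747]
force: [0.5, -0.4, -0.3]
grip_width: 0.064
```

step_arm --motion '[[[0,0.042,0.008,0,0,0],[0,0.042,0.008,0,0,0],[0,0.015,0.005,0,0,0],[0,0,0,0,0,0],[0,0,0,0,0,0]]]'

```text
time_s: 3.78
ee_pos: [0.4315, -0.0289, 0.2]
eef_rot: [-2.543, 1.556, -2.751]
force: [-0.1, -0.5, -1.0]
grip_width: 0.064
```

```bash
cat > st.py <<'E'
from station import get_obs
from scipy.spatial.transform import Rotation as R
import numpy as np
def show(bx=.5357,by=-.0527,th=-.189):
    o=get_obs();M=R.from_euler('xyz',o['eef_rot']).as_matrix()
    T=np.array([[np.cos(th),-np.sin(th),0],[np.sin(th),np.cos(th),0],[0,0,1]])
    want=np.column_stack([[0,0,-1],T[:,1],T[:,0]])
    print("t",round(o['time_s'],2),"tcp",o['ee_pos'].round(4),"zyaw",np.arctan2(M[1,2],M[0,2]).round(4),"\n",M.round(4))
    print("in box frame",(T.T@(o['ee_pos']-[bx,by,0])).round(4),"rotvec to want (tool,deg)",np.degrees(R.from_matrix(M.T@want).as_rotvec()).round(2),"F",o['force'].round(1),"q",o['qpos'].round(2),"g",o['grip_width'])
    return o,M
E
python3 - <<'E'
from st import *
show()
from station import camera
import cv2;c=camera("wrist");cv2.imwrite("pics/w1.png",c["pixels"][:,:,::-1])
E
```

```text
t 3.77 tcp [ 0.4315 -0.0289  0.2   ] zyaw -0.2083 
 [[-0.0135  0.2067  0.9783]
 [-0.0055  0.9784 -0.2068]
 [-0.9999 -0.0082 -0.012 ]]
in box frame [-0.1068  0.0038  0.2   ] rotvec to want (tool,deg) [-1.11 -0.69  0.46] F [-0.1 -0.5 -1. ] q [-0.15  0.05  1.83 -0.01  1.28 -1.51] g 0.06397433973775205
```

View pics/w1.png

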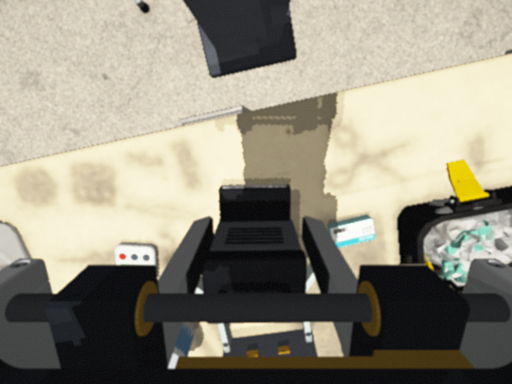

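The wrist view shows the ledge end at row ~186, cols 220–290, with the bay beyond at the bottom. I'll check the ledge corners with the wrist camera, since the top picture alone gave their position.

```bash
cat > wr.py <<'E'
from st import *
from station import camera
import cv2
def grab(fn):
    o,M=show();c=camera("wrist");cv2.imwrite(fn,c["pixels"][:,:,::-1])
    T=np.eye(4);T[:3,:3]=M;T[:3,3]=o['ee_pos'];return c,T@np.array(c["T_tool_cam"])
def wz(c,W,u,v,z):
    d=W[:3,:3]@np.array([(u-c["cx"])/c["fx"],-(v-c["cy"])/c["fy"],-1]);p=W[:3,3];return p+d*(z-p[2])/d[2]
E
python3 - <<'E'
from wr import *
c,W=grab("pics/w2.png")
im=c["pixels"][165:250,190:320,::-1];im=cv2.resize(im,None,fx=5,fy=5,interpolation=cv2.INTER_CUBIC);im=(255*(np.clip(im,0,255)/255.)**.5).astype('uint8');cv2.imwrite("pics/w2z.png",im)
for u,v in[(221,186),(290.5,185.5),(221,190),(290.5,190)]:
  print(u,v,wz(c,W,u,v,.026).round(4),wz(c,W,u,v,.006).round(4))
E
```

```text
t 3.83 tcp [ 0.4315 -0.029   0.2   ] zyaw -0.2087 
 [[-0.0133  0.2071  0.9782]
 [-0.0055  0.9783 -0.2072]
 [-0.9999 -0.0082 -0.0119]]
in box frame [-0.1068  0.0037  0.2   ] rotvec to want (tool,deg) [-1.13 -0.68  0.46] F [-0.3 -0.3 -0. ] q [-0.15  0.05  1.83 -0.01  1.28 -1.51] g 0.06404411594203109
221 186 [ 0.4349 -0.0821  0.026 ] [ 0.4395 -0.0861  0.006 ]
290.5 185.5 [0.4535 0.0106 0.026 ] [0.4591 0.0118 0.006 ]
221 190 [ 0.4404 -0.0835  0.026 ] [ 0.4453 -0.0876  0.006 ]
290.5 190 [0.4597 0.0095 0.026 ] [0.4657 0.0106 0.006 ]
```

View pics/w2z.png

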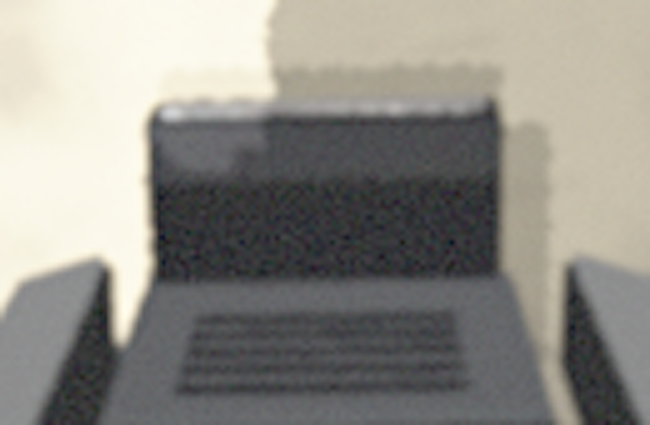

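The wrist gives the ledge end mid at (0.4495, -0.037) and the top view (0.447, -0.036), so they agree. I'll back off, correct the tilt, then descend part way.

step_arm --motion '[[[0,-0.002,-0.012,-1.1,-0.7,0.5],[0,-0.002,-0.012,0,0,0],[0.03,0,0,0,0,0],[0.04,0,0,0,0,0],[0.04,0,0,0,0,0],[0.03,0,0,0,0,0],[0,0,0,0,0,0],[0,0,0,0,0,0]]]'

```text
time_s: 4.88
ee_pos: [0.4081, -0.0274, 0.0614]
eef_rot: [0.446, 1.569, 0.258]
force: [0.0, 0.2, -0.6]
grip_width: 0.0643
```

```bash
python3 -c "
from st import *
show()"
```

```text
t 4.88 tcp [ 0.4081 -0.0274  0.0614] zyaw -0.1888 
 [[ 1.800e-03  1.877e-01  9.822e-01]
 [ 5.000e-04  9.822e-01 -1.877e-01]
 [-1.000e+00  8.000e-04  1.700e-03]]
in box frame [-0.1301  0.0009  0.0614] rotvec to want (tool,deg) [ 0.01  0.09 -0.05] F [ 0.   0.2 -0.6] q [-0.16  0.18  2.04  0.    0.91 -1.54] g 0.06431663754676932
```

step_arm --motion '[[[0.03,0,0,0,0,0],[0.021,-0.001,0,0,0,0],[0,0,0,0,0,0],[0,0,0.012,0,0,0],[0,0,0.01,0,0,0],[0,0,0,0,0,0],[0,0,0,0,0,0]]]'

```text
time_s: 5.75
ee_pos: [0.429, -0.0322, 0.0093]
eef_rot: [1.204, 1.57, 1.015]
force: [-0.3, -0.2, 0.2]
grip_width: 0.0641
```

Run:
```python
from wr import *
c,W=grab("pics/w3.png")
t=camera("top");im=t["pixels"][140:290,170:330,::-1];im=cv2.resize(im,None,fx=4,fy=4,interpolation=cv2.INTER_CUBIC);cv2.imwrite("pics/t3.png",(255*(im/255.)**.5).astype('uint8'))
```

```text
t 5.75 tcp [ 0.429  -0.0322  0.0093] zyaw -0.1883 
 [[ 4.000e-04  1.872e-01  9.823e-01]
 [ 7.000e-04  9.823e-01 -1.872e-01]
 [-1.000e+00  8.000e-04  3.000e-04]]
in box frame [-1.087e-01  1.000e-04  9.300e-03] rotvec to want (tool,deg) [ 0.04  0.02 -0.05] F [-0.3 -0.2  0.2] q [-0.16  0.33  2.02  0.    0.79 -1.54] g 0.06414847981473244
```

View pics/w3.png

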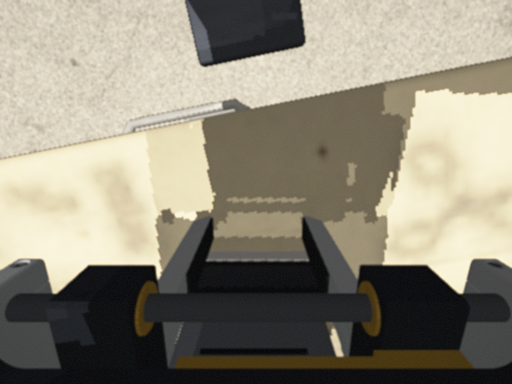

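View pics/t3.png

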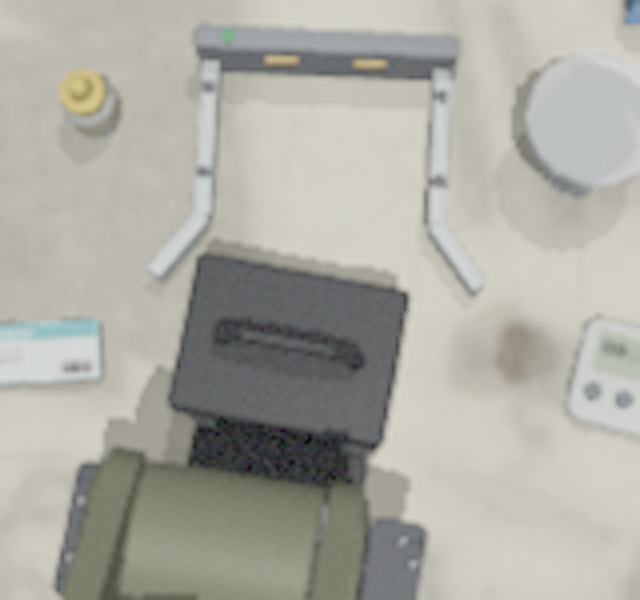

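Both fingers straddle the ledge face and the body is clear of the lid. I'll make contact gently and push straight along the box's heading first.

step_arm --motion '[[[0,0,0.004,0,0,0],[0,0,0.004,0,0,0],[0,0,0.002,0,0,0],[0,0,0.002,0,0,0],[0,0,0.003,0,0,0],[0,0,0.003,0,0,0],[0,0,0.003,0,0,0]]]'

```text
time_s: 6.72
ee_pos: [0.4484, -0.0359, 0.0088]
eef_rot: [2.904, 1.568, 2.716]
force: [-8.0, 2.5, 4.4]
grip_width: 0.0639
```

```bash
cat > look.py <<'E'
import sys
from wr import *
from bay import edge
from h import *
def main(n):
    show()
    t=camera("top");im=t["pixels"][140:290,170:330,::-1];im=cv2.resize(im,None,fx=4,fy=4,interpolation=cv2.INTER_CUBIC);cv2.imwrite(f"pics/{n}.png",(255*(im/255.)**.5).astype('uint8'))
    # lid far edge & sides from dark mask
    g=t["pixels"].astype(float).max(2)[140:290,190:310];S=4
    g=cv2.resize(g,None,fx=S,fy=S,interpolation=cv2.INTER_CUBIC)
    m=cv2.morphologyEx((g<62).astype('uint8'),cv2.MORPH_OPEN,np.ones((25,25)))
    cs,_=cv2.findContours(m,cv2.RETR_EXTERNAL,cv2.CHAIN_APPROX_NONE);k=max(cs,key=cv2.contourArea)[:,0]
    hull=cv2.approxPolyDP(k[:,None],8,True)[:,0]
    P=[(190+(a+.5)/S-.5,140+(b+.5)/S-.5) for a,b in hull]
    # far corners: min of v -/+ u
    L=min(P,key=lambda p:p[0]+2*p[1]);Rr=min(P,key=lambda p:-p[0]+1.5*p[1])
    (e,r)=edge(t,np.add(L,[3,.5]),np.subtract(Rr,[3,.5]),4,30,0)
    p,q=[onz(t,*x,.129) for x in e];d=q-p;yaw=np.arctan2(d[1],d[0])+np.pi/2
    # corners along the line
    ln=np.array([e[0],e[1]]);dr=(ln[1]-ln[0])/np.linalg.norm(ln[1]-ln[0])
    c=[onz(t,*(ln[0]+dr*((np.array(x)-ln[0])@dr)),.129)[:2] for x in(L,Rr)]
    mid=(c[0]+c[1])/2;ex=np.array([np.cos(yaw),np.sin(yaw)])
    o=mid-.0415*ex
    b=-.044;B=np.array([[np.cos(b),np.sin(b)],[-np.sin(b),np.cos(b)]])
    print("box",o.round(4),"yaw",yaw.round(4),"width",np.linalg.norm(c[0]-c[1]).round(4),"res",round(float(r),2),"| in bay frame",(B@(o-[.6687,-.0679])).round(4),"rel yaw",round(yaw-b,4))
main(sys.argv[1])
E
python3 look.py t4
```

```text
t 6.72 tcp [ 0.4484 -0.0359  0.0088] zyaw -0.1883 
 [[-2.900e-03  1.872e-01  9.823e-01]
 [ 1.300e-03  9.823e-01 -1.872e-01]
 [-1.000e+00  8.000e-04 -3.100e-03]]
in box frame [-0.0889  0.0002  0.0088] rotvec to want (tool,deg) [ 0.04 -0.18 -0.04] F [-8.   2.5  4.4] q [-0.16  0.37  1.96  0.    0.82 -1.55] g 0.06386710624612597
box [ 0.5453 -0.0524] yaw -0.1921 width 0.1086 res 0.06 | in bay frame [-0.1239  0.0101] rel yaw -0.1481
```

View pics/t4.png

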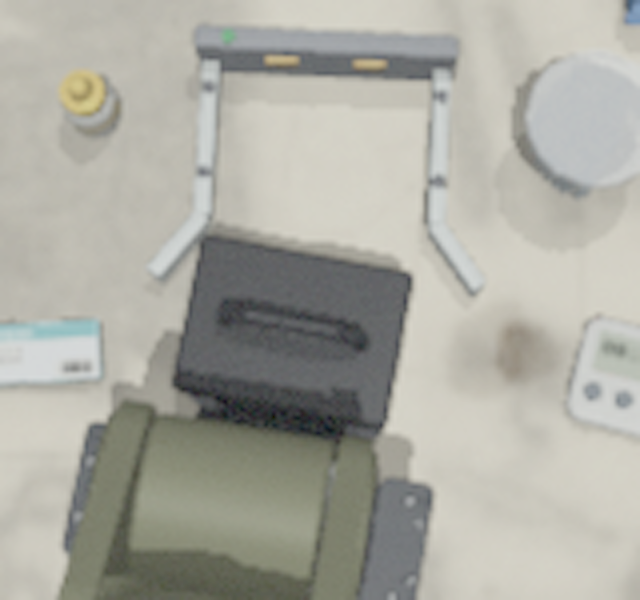

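Contact as predicted: 8 N, and the box has moved 9 mm without turning. I'll carry on straight.

step_arm --motion '[[[0,0,0.003,0,0,0],[0,0,0.004,0,0,0],[0,0,0.004,0,0,0],[0,0,0.004,0,0,0],[0,0,0.004,0,0,0],[0,0,0.004,0,0,0]]]'

```text
time_s: 7.52
ee_pos: [0.4712, -0.0402, 0.0087]
eef_rot: [2.888, 1.568, 2.7]
force: [-6.9, 1.5, 2.7]
grip_width: 0.0637
```

```bash
python3 look.py t5
```

```text
t 7.53 tcp [ 0.4712 -0.0402  0.0087] zyaw -0.1883 
 [[-2.700e-03  1.872e-01  9.823e-01]
 [ 1.300e-03  9.823e-01 -1.872e-01]
 [-1.000e+00  8.000e-04 -2.900e-03]]
in box frame [-0.0658  0.0002  0.0087] rotvec to want (tool,deg) [ 0.04 -0.17 -0.04] F [-6.9  1.5  2.7] q [-0.16  0.41  1.9   0.    0.84 -1.55] g 0.06365475068290416
box [ 0.5691 -0.0578] yaw -0.1956 width 0.1064 res 0.22 | in bay frame [-0.1     0.0057] rel yaw -0.1516
```

View pics/t5.png

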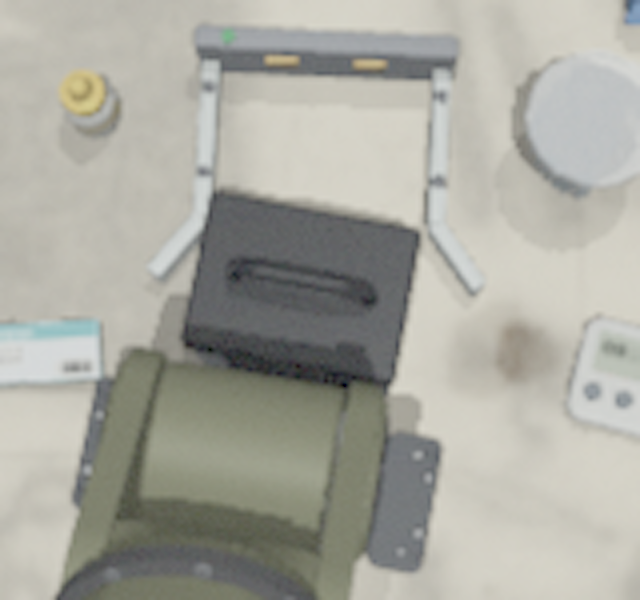

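Roughly 100 mm to go, 5 mm to the left and -0.15 rad relative to the bay. I'll push 15 mm more straight, then follow an arc that turns the box parallel.

step_arm --motion '[[[0,0,0.004,0,0,0],[0,0,0.004,0,0,0],[0,0,0.004,0,0,0],[0,0,0.003,0,0,0],[0,-0.0014,0.004,-0.83,0,0],[0,-0.0014,0.004,-0.83,0,0],[0,-0.0014,0.004,-0.83,0,0],[0,-0.0014,0.004,-0.83,0,0]]]'

```text
time_s: 8.57
ee_pos: [0.5021, -0.0516, 0.0092]
eef_rot: [1.027, 1.57, 0.898]
force: [-3.8, -0.5, -1.4]
grip_width: 0.0642
```

```bash
python3 look.py t6
```

```text
t 8.57 tcp [ 0.5021 -0.0516  0.0092] zyaw -0.1295 
 [[ 6.000e-04  1.292e-01  9.916e-01]
 [ 7.000e-04  9.916e-01 -1.292e-01]
 [-1.000e+00  8.000e-04  5.000e-04]]
in box frame [-0.0332 -0.0052  0.0092] rotvec to want (tool,deg) [ 3.41  0.03 -0.04] F [-3.8 -0.5 -1.4] q [-0.18  0.46  1.81  0.    0.87 -1.62] g 0.06416558980958743
box [ 0.5995 -0.0635] yaw -0.1404 width 0.1096 res 0.11 | in bay frame [-0.0693  0.0014] rel yaw -0.0964
```

View pics/t6.png

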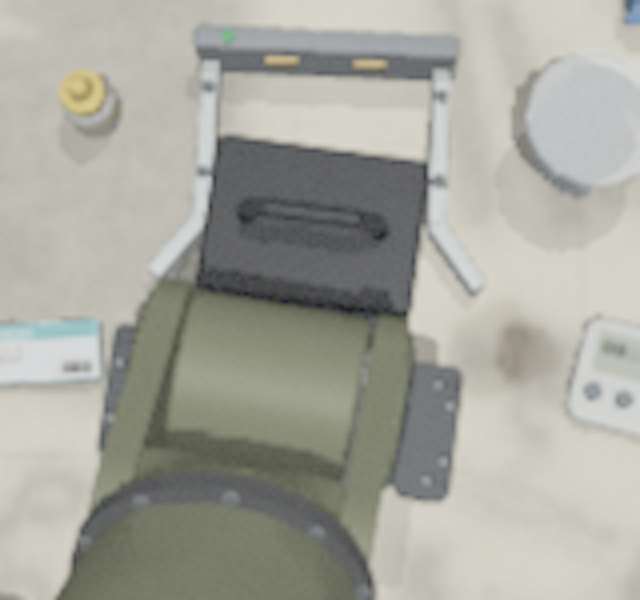

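Tracking well: lateral ~1 mm, relative yaw about -0.09. I'll finish the turn.

step_arm --motion '[[[0,-0.0014,0.0035,-0.82,0,0],[0,-0.0014,0.0035,-0.82,0,0],[0,-0.0014,0.0035,-0.82,0,0],[0,-0.0014,0.0035,-0.82,0,0],[0,-0.0014,0.0035,-0.82,0,0],[0,-0.0014,0.0035,-0.82,0,0],[0,0,0.002,0,0,0]]]'

```text
time_s: 9.5
ee_pos: [0.5241, -0.0619, 0.0092]
eef_rot: [1.09, 1.57, 1.046]
force: [-4.9, 0.2, -1.9]
grip_width: 0.0641
```

```bash
python3 look.py t7
```

```text
t 9.5 tcp [ 0.5241 -0.0619  0.0092] zyaw -0.0443 
 [[ 4.00e-04  4.43e-02  9.99e-01]
 [ 8.00e-04  9.99e-01 -4.43e-02]
 [-1.00e+00  8.00e-04  4.00e-04]]
in box frame [-0.0097 -0.0112  0.0092] rotvec to want (tool,deg) [ 8.29  0.02 -0.05] F [-4.9  0.2 -1.9] q [-0.19  0.5   1.75  0.    0.89 -1.71] g 0.06407123718469863
box [ 0.6222 -0.0663] yaw -0.0434 width 0.1072 res 0.08 | in bay frame [-0.0465 -0.0004] rel yaw 0.0006
```

View pics/t7.png

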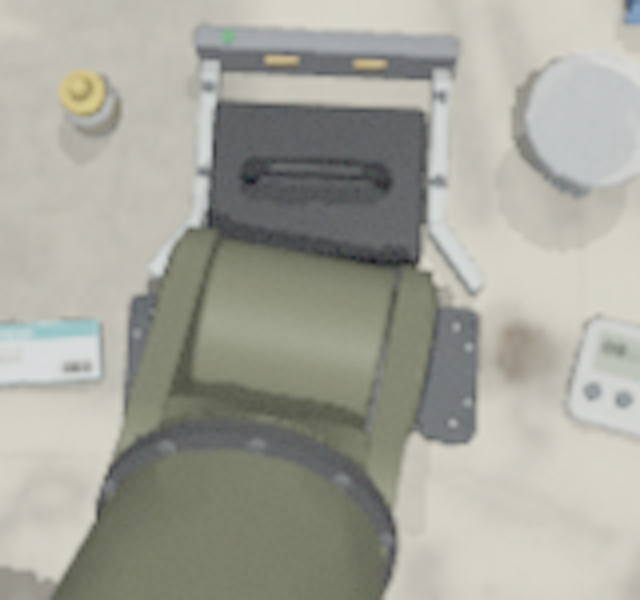

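The box is centred and parallel, with about 46 mm left. Now I push straight in, slowing towards the stop.

step_arm --motion '[[[0,0,0.004,0,0,0],[0,0,0.004,0,0,0],[0,0,0.004,0,0,0],[0,0,0.004,0,0,0],[0,0,0.004,0,0,0],[0,0,0.004,0,0,0],[0,0,0.004,0,0,0],[0,0,0.004,0,0,0],[0,0,0.003,0,0,0],[0,0,0.002,0,0,0]]]'

```text
time_s: 10.8
ee_pos: [0.5611, -0.0635, 0.0092]
eef_rot: [1.001, 1.57, 0.956]
force: [-3.6, 0.5, -1.1]
grip_width: 0.0641
```

step_arm --motion '[[[0,0,0.0015,0,0,0],[0,0,0.0015,0,0,0]]]'

```text
time_s: 11.05
ee_pos: [0.5639, -0.0636, 0.0092]
eef_rot: [1.011, 1.57, 0.966]
force: [-3.8, 0.0, -1.5]
grip_width: 0.0642
```

step_arm --motion '[[[0,0,0.0015,0,0,0],[0,0,0.0015,0,0,0]]]'

```text
time_s: 11.3
ee_pos: [0.567, -0.0637, 0.0092]
eef_rot: [0.984, 1.57, 0.94]
force: [-4.2, -0.0, -1.8]
grip_width: 0.0641
```

```bash
python3 look.py t8
```

```text
t 11.3 tcp [ 0.567  -0.0637  0.0092] zyaw -0.0445 
 [[ 5.00e-04  4.45e-02  9.99e-01]
 [ 7.00e-04  9.99e-01 -4.45e-02]
 [-1.00e+00  7.00e-04  5.00e-04]]
in box frame [ 0.0328 -0.005   0.0092] rotvec to want (tool,deg) [ 8.28  0.03 -0.04] F [-4.2 -0.  -1.8] q [-0.18  0.58  1.62  0.    0.94 -1.7 ] g 0.06411201421024357
box [ 0.6649 -0.0679] yaw -0.0422 width 0.108 res 0.09 | in bay frame [-0.0038 -0.0001] rel yaw 0.0018
```

View pics/t8.png

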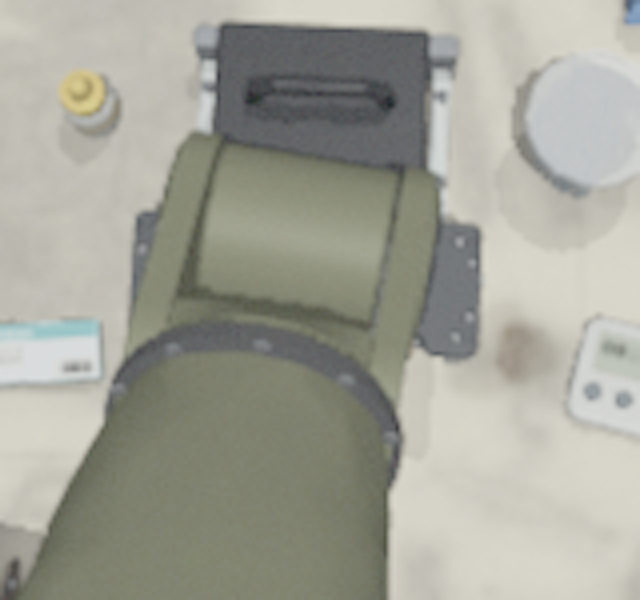

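No stop contact yet (force still 4 N). I'll go on in 1 mm rows and watch for the force to rise.

step_arm --motion '[[[0,0,0.001,0,0,0],[0,0,0.001,0,0,0]]]'

```text
time_s: 11.6
ee_pos: [0.5689, -0.0638, 0.0092]
eef_rot: [0.99, 1.57, 0.946]
force: [-4.5, 0.5, -1.6]
grip_width: 0.0641
```

step_arm --motion '[[[0,0,0.001,0,0,0],[0,0,0.001,0,0,0]]]'

```text
time_s: 11.85
ee_pos: [0.5707, -0.0639, 0.0091]
eef_rot: [1.725, 1.57, 1.68]
force: [-7.5, 0.5, -1.8]
grip_width: 0.0641
```

step_arm --motion '[[[0,0,0.001,0,0,0],[0,0,0,0,0,0]]]'

```text
time_s: 12.1
ee_pos: [0.5709, -0.0639, 0.0089]
eef_rot: [2.757, 1.568, 2.712]
force: [-10.3, 1.1, 1.0]
grip_width: 0.0637
```

step_arm --motion '[[[0,0,0.001,0,0,0],[0,0,0.001,0,0,0],[0,0,0,0,0,0]]]'

```text
time_s: 12.48
ee_pos: [0.5709, -0.0638, 0.0088]
eef_rot: [2.985, 1.563, 2.941]
force: [-25.2, 0.4, 12.8]
grip_width: 0.0641
```

```bash
python3 look.py t9
python3 - <<'E'
from station import camera
import cv2,pickle
c=camera("scene");pickle.dump({"scene":c},open("c9.pkl","wb"))
im=c["pixels"][100:260,160:360,::-1];im=cv2.resize(im,None,fx=4,fy=3.75,interpolation=cv2.INTER_CUBIC);cv2.imwrite("pics/s9.png",(255*(im/255.)**.5).astype('uint8'))
E
```

```text
t 12.47 tcp [ 0.5709 -0.0638  0.0088] zyaw -0.0444 
 [[-0.0073  0.0444  0.999 ]
 [ 0.0015  0.999  -0.0444]
 [-1.      0.0012 -0.0074]]
in box frame [ 0.0367 -0.0043  0.0088] rotvec to want (tool,deg) [ 8.28 -0.43 -0.04] F [-25.2   0.4  12.8] q [-0.18  0.59  1.6   0.    0.96 -1.7 ] g 0.06412344383830192
box [ 0.6683 -0.0678] yaw -0.049 width 0.1075 res 0.1 | in bay frame [-0.0004  0.    ] rel yaw -0.005
```

View pics/s9.png

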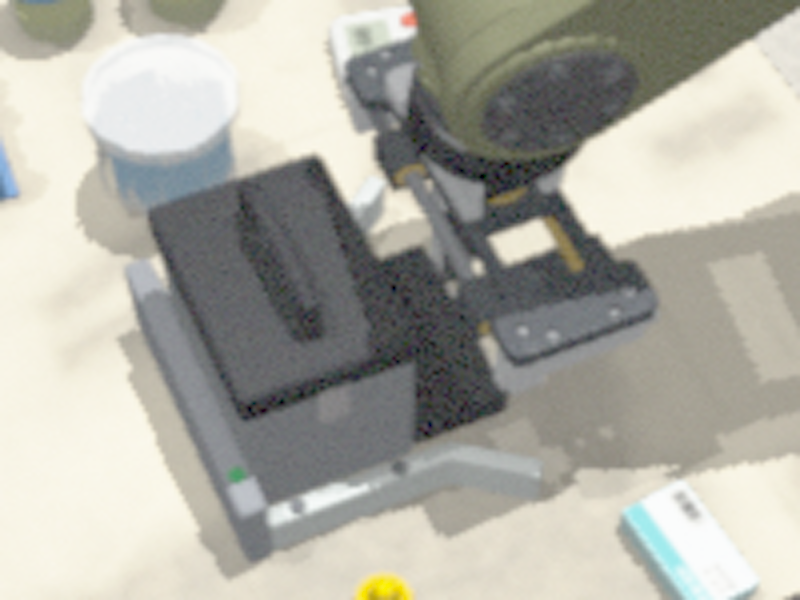

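The box sits against the stop: force rose to 25 N with no further motion. Now I back straight off and then lift.

step_arm --motion '[[[0,0,-0.004,0,0,0],[0,0,-0.008,0,0,0],[0,0,-0.015,0,0,0],[0,0,-0.02,0,0,0],[0,0,-0.02,0,0,0],[-0.03,0,-0.01,0,0,0],[-0.05,0,0,0,0,0],[-0.05,0,0,0,0,0],[-0.05,0,-0.03,0,0,0],[-0.02,0,-0.04,0,0,0],[0,0,-0.01,0,0,0],[0,0,0,0,0,0]]]'

```text
time_s: 14.08
ee_pos: [0.417, -0.0572, 0.2091]
eef_rot: [0.381, 1.569, 0.336]
force: [-0.1, 0.2, -0.5]
grip_width: 0.0638
```

```bash
python3 look.py t10
python3 - <<'E'
from station import camera
import cv2,pickle
c=camera("scene");cv2.imwrite("pics/s10.png",c["pixels"][:,:,::-1]);t=camera("top")
pickle.dump({"scene":c,"top":t},open("c10.pkl","wb"))
im=c["pixels"][100:260,160:360,::-1];im=cv2.resize(im,None,fx=4,fy=3.75,interpolation=cv2.INTER_CUBIC);cv2.imwrite("pics/s10z.png",(255*(im/255.)**.5).astype('uint8'))
E
```

```text
t 14.07 tcp [ 0.417  -0.0572  0.2091] zyaw -0.0448 
 [[ 1.60e-03  4.47e-02  9.99e-01]
 [ 6.00e-04  9.99e-01 -4.47e-02]
 [-1.00e+00  6.00e-04  1.60e-03]]
in box frame [-0.1157 -0.0268  0.2091] rotvec to want (tool,deg) [ 8.26  0.09 -0.04] F [-0.1  0.2 -0.5] q [-0.22  0.    1.85  0.    1.28 -1.75] g 0.06376104330175471
box [ 0.6684 -0.0685] yaw -0.0464 width 0.1076 res 0.11 | in bay frame [-0.0003 -0.0006] rel yaw -0.0024
```

View pics/t10.png

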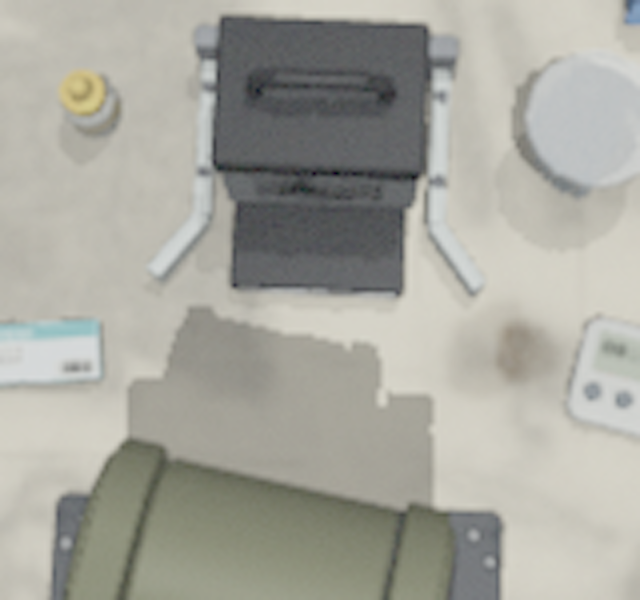

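View pics/s10z.png

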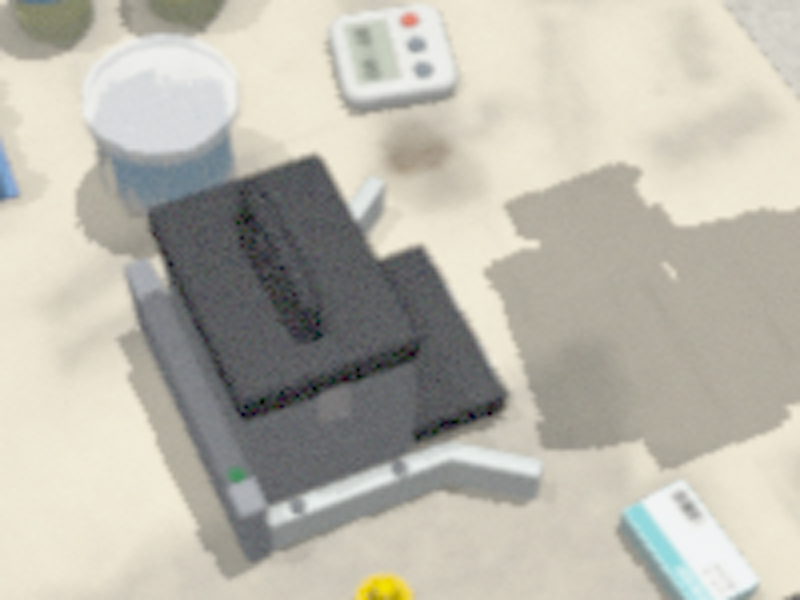

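The views show the box square in the bay against the stop (top view row ~24), with the timer, carton, bottle and jar where they were. The box didn't shift when the hand withdrew.

```bash
python3 -c "
from station import ticket,get_obs
print(get_obs()['joint_vel'].round(3));print(ticket.hand_in())"
```

```text
[ 0.002  0.003 -0.001  0.001  0.002 -0.   ]
the job is handed in; nothing more can be done
None
```

The battery box is in its charging bay, straight and against the back stop. I handed the job in at about 14 s, with the hand clear of everything.

- **Push:** I pushed it low, with both fingers apart on the ledge's end face and the fingertips about 9 mm above the worktop. It went straight first, then through a gentle turn to line up with the bay, then straight in. At the stop the push force rose from about 4 N to 25 N with no further movement. The hand then backed straight off and lifted.
- **Last checks:** After the hand withdrew, the top view put the box about 0.3 mm short of home and 0.6 mm to the side. It was turned about 0.002 rad from the bay's axis. These figures rest on my own fit of the bay, good to about 2–3 mm, so the force rise is the better sign that it is fully home. By eye in the top and scene views, the bottle, jar, timer and carton had not moved, and the handle was not touched.
- **Disagreements:**
  - The lid width in my tracking measured 106–110 mm instead of 113 mm, because the corner finder reads short. The box position worked out from the fingertips agreed with it to about 1.5 mm.
  - The gap between the rails measured 121 mm instead of 124 mm.
  - The fit to the stop's front edge was poor, so I took the stop's place partly from reading the picture and from the rail bends.

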